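Snap the hub cap onto the dough kneader's spindle

ROBOT

A 6-joint arm with a two-finger parallel gripper is mounted at the origin on the work surface. World frame = base frame: x ahead of the robot, y to its left, z up, the work surface at z = 0. Lengths are in m, angles in rad, forces in N, time in s.
With the tool pointing down it reaches from about 0.375 to 0.75 m from the base axis. Payload 9 kg.
Tool frame: the origin (TCP) lies at the very end of the fingers, on their centre line; the grasp point (between the pads) lies 19 mm behind it (manip.grip_depth is the distance from the TCP to the grasp point, in m); z points along the fingers, y is the direction in which the jaws open and shut (so a half turn about z gives the same grasp; the last joint's range is limited). The gripper opens to 85 mm and grips with 20 to 120 N. Pads are 22 mm wide; open, the fingers measure 114 mm over their backs; the gripper's body (76 mm by 85 mm) begins 54 mm behind the grasp point. The pads swing forward as they close: fully open they stand 13 mm farther back than shut.
Start: joints at [-1.397, 0.104, 0.097, 1.564, 0, 1.353], TCP at [0.229, -0.555, 0.231] pointing down, gripper open.
Joint ranges: [-2.99, 2.99], [-0.84, 1.86], [-1.1, 1.16], [-1.84, 2.11], [-1.51, 1.56], [-3.14, 3.14]. Speed limits (rad/s): [2.22, 2.22, 2.57, 3.14, 3.14, 3.14].

INTERFACE

Orientations are given as a rotation vector (axis times angle).
In Python, from workcell import sensors, cams, manip gives the robot as it stands.
- The arm moves only by the tool step_arm, never from a script. Its argument "deltas" is text: rows parted by semicolons, each of 5 numbers parted by spaces: the shift along the tool's x, y, z in cm, then the turn about the tool's z in degrees, then the opening, from -1 (shut) to 1 (fully open). In form: dx dy dz roll grip; .... A call has 1 to 10 rows; each row shifts and turns the commanded pose from where the row before left it, along the tool's axes as they then stand; what a row does not reach is not made up. A row lasts 1/12 s, in which the tool goes at most 41.7 mm and 7.16 degrees, less where a joint would pass 70% of its speed; a pose out of reach is approached as far as the arm can. A call with a gripper value outside its range is refused whole. The fingers move at their own pace and stop on an object; "newtons" is the grip in N (left out, the last holds). Time passes only in rows, so rows that do not move let the fingers close. It gives the time, the measured TCP pose, the force and the opening at its end, in the units of the state.
- sensors.get_obs(): the state, without advancing time (a new reading comes with each control period).
- cams.capture(name): name is "side" or "top"; returns a dict with "img" (384x512x3 uint8, red, green, blue), "fov_y" (degrees; the focal length in pixels is half the picture's height over the tangent of half this angle, whatever the lens; pixels are square), "cx", "cy" (the principal point, pixels), "k1" (the pictures are not rectified: a ray, as slopes to the right and down, at radius r is drawn at 1 + k1 r^2 times it, then the intrinsics apply), "extrinsics" (4x4, takes a point from world to camera coordinates). Camera axes: x right, y down, z forward; pixel columns grow to the right and rows downward; lengths in m; the calibration is good to about 2 mm. A picture is of the moment at which its call begins. There is no depth.
- manip.job_done(): hands the job in, once; it reports no verdict.
The state is a dict: "time": time; "joint_pos": joint angles; "qd": joint speeds; "tau": joint torques, N m; "tool_pos": TCP position; "ee_rot": TCP orientation; "force": force on the tool from outside, world axes, zero at the start; "wrist_torque": the same for the moment, N m; "gripper_width": opening from 0.0 (shut) to 1.0 (fully open).
Only numpy, scipy, OpenCV 4.12 (cv2) and the standard library are available. Lean on these libraries where they do the work, as an engineer would, in place of code of your own. Each camera call takes 0.05 s, during which the arm holds its last target. There are 200 camera calls.

TASK

Raise the dough kneader's stiff lid by its front tab to about 75 degrees, where it stays by itself, then fetch the loose twelve-sided hub cap from the counter and press it mouth down onto the upright spindle in the well until it clicks. Keep pressing after the click so that the sprung ring under the cap is squeezed down to its stop, and finish like that: still holding the cap pressed down, not letting go. Leave the lid at that angle and the other things on the counter where they are.

Things in the scene. Friction and masses are not known exactly. Their poses are not given: they have to be found in the camera images.
- kneader: White dough kneader fixed to the counter, housing 280 x 280 x 100 mm high. Origin: centre of its underside; x points from its front (nearer the robot) to its back, z up. The well (170 x 250 mm, floor 30 mm up, walls 10 to 15 mm) lies between x = -130 and +40 mm under the lid; the motor deck behind is 112 mm high.
- lid_hinge (a point): Middle of the lid's hinge line, which runs along the kneader's y axis, 50 mm behind the kneader's origin and 106 mm above the counter. It does not move.
- lid (a joint): Lid angle (rad): 0 = closed, level; grows as the front edge rises; 75 degrees = 1.31. Stop at 1.75. The stiff hinge stays where it is left; moving it takes about 5 N at the tab. Grey frame with a clear window, 185 mm from hinge to front edge, 270 mm wide, 10 mm thick.
- lid_tab (a point): Gripping point inside the lid's grey front tab, 213 mm from the hinge line (2 mm off its plane). The tab juts 43 mm from the middle of the lid's front edge, in the lid's plane; 24 mm wide (along the hinge line), 14 mm thick. Pinched across its width it pivots between the fingers as the lid rises. Site axes turn with the lid: x to the hinge, z out of the upper face.
- spindle_seat (a point): On the steel spindle's axis, at the top of the sprung ring when up: 90 mm in front of the kneader's origin, 65 mm above the counter; axes as the kneader's. The spindle, 18 mm thick, ends in a cone (8 mm tip) 31 mm above; four sprung balls, 12 mm above, stick out to 27 mm across and make the click. Hub below the ring: 60 mm wide.
- seat_ring (a joint): Travel of the black sprung ring (38 mm diameter) around the spindle's foot (m): 0 = up, 0.004 = squeezed down to its stop. It takes about 2 N per mm, 8 N at the stop.
- cap: Loose grey twelve-sided hub cap, 40 mm across flats, 44 mm high, 60 g, standing mouth down. Origin: centre of its mouth (underside), z up; a flat faces +x and every 30 degrees. Mouth: 22 mm hole, lip 7 mm high; wider inside, 37 mm deep. The lip meets the balls with the origin 17 mm above spindle_seat, needs some 12 N to pass, then drops onto the ring at spindle_seat (4 mm lower at the stop).
- cap_top (a point): Centre of the cap's flat top, 44 mm above its origin.
- napkin_ring: Bystander: wooden napkin ring, 44 mm diameter, 35 mm high, open at both ends. Origin: centre of its underside.
- jar_lid: Bystander: flat steel jar lid, 64 mm diameter, 16 mm high. Origin: centre of its underside.
- salt_dish: Bystander: small terracotta dish, 70 mm wide, 22 mm high. Origin: centre of its underside.
- measuring_cup: Bystander: small dark steel measuring cup, 60 mm diameter, 32 mm high, with a short tab. Origin: centre of its underside.
- mixing_bowl: Bystander: white ceramic bowl, 150 mm wide, 75 mm high. Origin: centre of its underside.
- glass_dish: Bystander: clear glass dish, 200 mm wide, 45 mm high. Origin: centre of its underside.
- wooden_spoon: Bystander: wooden spoon 240 mm long lying on the counter. Origin: centre of its underside.

How it is judged:
On the way, in this order (a step that is already met when the one before it is completed fails the run):
1. the lid is raised to between 65 and 85 degrees (value of joint lid between 1.134 and 1.484 rad), for 0.2 s.
2. the cap is carried over the kneader (height (world z) of cap above 0.09 m and horizontal distance between cap and spindle_seat below 0.1 m), for 0.1 s.
At the end, for the whole second after the job is handed in: The robot is still pressing the cap: it sits upright (within 7 degrees) and centred (within 4 mm) on the spindle, past the click, at rest, with the sprung ring squeezed at least 3 of its 4 mm, and the lid stands between 65 and 85 degrees (all of step 1 and horizontal distance between cap and spindle_seat below 0.004 m and z of cap in the frame of spindle_seat below -0.002 m and angle between cap's own z axis and vertical below 0.12 rad and value of joint seat_ring above 0.003 m and linear speed of cap below 0.02 m/s and contact force between any of the fingers, the arm and cap above 2 N); the arm keeps its last pose, push and grip.
It fails at once if a bystander is moved by more than 30 mm (distance of any of napkin_ring, jar_lid, salt_dish, measuring_cup, mixing_bowl, glass_dish, wooden_spoon from where it was at the start of the episode above 0.03 m).
It also fails if it takes over 72 s, if anything falls off the work surface, if the arm or the gripper's body presses on something with over 40 N, if the wrist force passes 120 N, or if a joint passes its speed limit or range.

## Working session

There is one attempt and no reset: what is moved stays moved. The work goes in short steps, Python scripts to look and compute and a tool call to move; the robot and the scene stay as the last step left them, time stands still between calls to the robot, and variables do not carry over. Pictures are saved under pics/ and viewed, about 8 in all and at most 12, crops included, and the job is handed in when it is done.

Besides the shell and the picture viewer there is one more tool, called after "Emit:" by a JSON object that holds its "fn" and its "kwargs", one argument or row to a line. step_arm: Moves the arm, as the interface text tells. Its arguments: {"type":"object","properties":{"deltas":{"type":"string"},"newtons":{"type":"number"}},"required":["deltas"]}

```bash
mkdir -p pics; cat > h.py <<'E'
import numpy as np, cv2
from workcell import sensors, cams, manip
from scipy.spatial.transform import Rotation as R
def K(c):
    f=192/np.tan(np.radians(c["fov_y"])/2); return np.array([[f,0,c["cx"]],[0,f,c["cy"]],[0,0,1]]),np.array([c["k1"],0,0,0.])
def proj(c,P):
    k,d=K(c);E=np.array(c["extrinsics"]);return cv2.projectPoints(np.float64(P).reshape(-1,1,3),cv2.Rodrigues(E[:3,:3])[0],E[:3,3],k,d)[0].reshape(-1,2)
def ray(c,uv):
    k,d=K(c);E=np.array(c["extrinsics"]);p=cv2.undistortPoints(np.float64(uv).reshape(-1,1,2),k,d).reshape(-1,2)
    D=np.c_[p,np.ones(len(p))]@E[:3,:3];return -E[:3,:3].T@E[:3,3],D
def plane(c,uv,z):
    o,D=ray(c,uv);return o+D*((z-o[2])/D[:,2])[:,None]
def tri(c1,u1,c2,u2):
    o1,d1=ray(c1,u1);o2,d2=ray(c2,u2);d1=d1[0];d2=d2[0]
    s=np.linalg.lstsq(np.c_[d1,-d2],o2-o1,rcond=None)[0];a=o1+d1*s[0];b=o2+d2*s[1];return (a+b)/2,np.linalg.norm(a-b)
def snap(n,f=None):
    c=cams.capture(n)
    if f: cv2.imwrite(f"pics/{f}.png",cv2.resize(c["img"][:,:,::-1],(768,576),interpolation=cv2.INTER_CUBIC))
    return c
def toolmove(dw):
    o=sensors.get_obs();return R.from_rotvec(o["ee_rot"]).inv().apply(dw)*100
E
python3 -c "
from h import *
np.set_printoptions(precision=3,suppress=True)
import pickle
C={n:snap(n,n+'0') for n in('top','side')};pickle.dump(C,open('c0.pkl','wb'))
for n,c in C.items():print(n,c['fov_y'],c['cx'],c['cy'],c['k1'],np.array(c['extrinsics']))
o=sensors.get_obs();print(o);print(R.from_rotvec(o['ee_rot']).as_matrix())"
```

```text
top 56.37359277505712 257.0461194654741 193.7369367680872 0.015008630720998888 [[ 0.006 -1.     0.013  0.048]
 [-0.998 -0.007 -0.059  0.507]
 [ 0.059 -0.012 -0.998  1.237]
 [ 0.     0.     0.     1.   ]]
side 54.43567782196418 255.3003565118345 193.0078684026813 -0.0595818213823795 [[ 0.976 -0.217 -0.023 -0.498]
 [-0.134 -0.513 -0.848  0.17 ]
 [ 0.172  0.83  -0.53   0.953]
 [ 0.     0.     0.     1.   ]]
{'time': 0.1, 'joint_pos': array([-1.397,  0.105,  0.097,  1.564, -0.   ,  1.353]), 'qd': array([ 0.001, -0.   ,  0.002,  0.001,  0.   , -0.   ]), 'tau': array([  0.007, -55.821,  50.472,   0.013,  -0.   ,   0.   ]), 'tool_pos': array([ 0.229, -0.554,  0.231]), 'ee_rot': array([-3.08 , -0.611, -0.   ]), 'force': array([-0.379, -0.224, -0.399]), 'wrist_torque': array([-0.032,  0.025,  0.017]), 'gripper_width': 0.9957771289476192}
[[ 0.924  0.382 -0.   ]
 [ 0.382 -0.924  0.001]
 [ 0.    -0.001 -1.   ]]
```

View pics/top0.png

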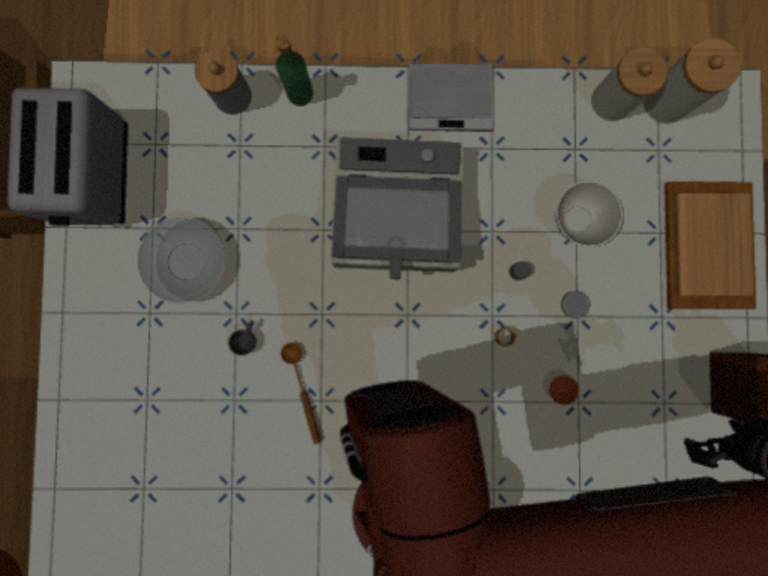

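View pics/side0.png

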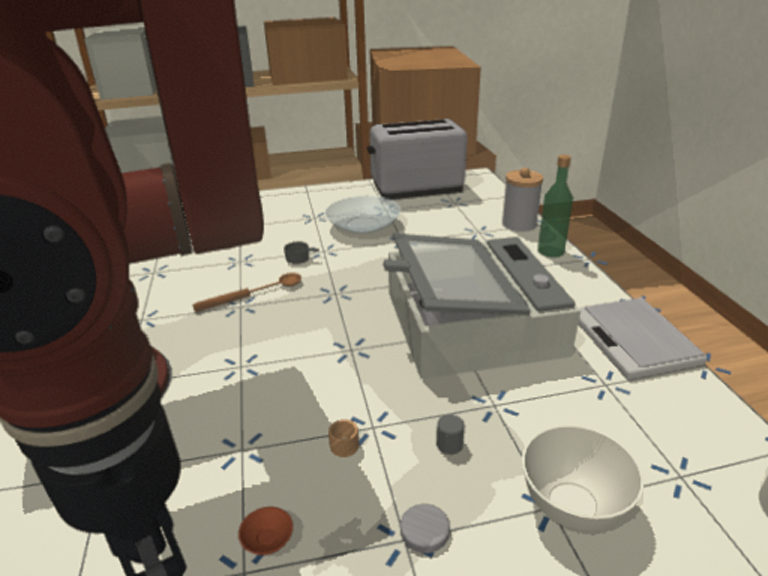

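The top view shows the kneader centred near (398,205), its tab at (396,267) and the cap at (521,270). In the side view the tab is at (397,265) and the cap at (450,435).

```bash
python3 -c "
from h import *
import pickle
np.set_printoptions(precision=4,suppress=True)
C=pickle.load(open('c0.pkl','rb'));t,s=C['top'],C['side']
S=lambda *p:np.array(p)/1.5
print('deck',plane(t,S((341,138),(461,143),(461,174),(339,170)),.112))
print('front rim',plane(t,S((333,268),(461,270)),.1))
print('tab tip tri',tri(t,S((395,277)),s,S((386,265))))
print('tab mid tri',tri(t,S((396,267)),s,S((397,265))))
print('lid front corners',tri(t,S((333,261)),s,S((396,237))),tri(t,S((461,263)),s,S((420,302))))
# cap masks
for c,(x,y),n in((t,(521,270),'t'),(s,(450,435),'s')):
    im=c['img'];x=int(x/1.5);y=int(y/1.5);w=22
    g=cv2.cvtColor(im,cv2.COLOR_RGB2GRAY)[y-w:y+w,x-w:x+w]
    cv2.imwrite(f'pics/cap_{n}.png',cv2.resize(im[y-w:y+w,x-w:x+w,::-1],(380,380),interpolation=cv2.INTER_NEAREST))
    m=(g<95).astype('uint8');nn,l,st,ce=cv2.connectedComponentsWithStats(m);i=l[w,w];print(n,st[i]+[x-w,y-w,0,0,0],ce[i]+[x-w,y-w])
a=[cv2.imread(f'pics/cap_{n}.png') for n in 'ts']
i0=cv2.resize(t['img'][85:195,215:315,::-1],(400,440),interpolation=cv2.INTER_CUBIC)
i1=cv2.resize(s['img'][140:250,245:390,::-1],(400,303),interpolation=cv2.INTER_CUBIC)
o=np.zeros((600,800,3),'uint8');o[:440,:400]=i0;o[:303,400:]=i1
o[310:600,400:600]=cv2.resize(a[0],(200,290))if 0 else 0
o[310:590,410:600]=cv2.resize(a[0],(190,280))[:];o[310:590,605:795]=cv2.resize(a[1],(190,280))
cv2.imwrite('pics/crop1.png',o)"
```

```text
deck [[ 0.833   0.1511  0.112 ]
 [ 0.8246 -0.1109  0.112 ]
 [ 0.7559 -0.1108  0.112 ]
 [ 0.7623  0.1547  0.112 ]]
front rim [[ 0.5497  0.1663  0.1   ]
 [ 0.5473 -0.1122  0.1   ]]
tab tip tri (array([0.5267, 0.0329, 0.1482]), np.float64(0.0003283912079745596))
tab mid tri (array([0.5471, 0.031 , 0.1464]), np.float64(0.0018711651262432374))
lid front corners (array([0.5684, 0.1622, 0.1343]), np.float64(0.014909112199952222)) (array([ 0.5537, -0.1035,  0.1527]), np.float64(0.006082648160067211))
t [339 174  18  13 185] [347.3297 179.8216]
s [291 284  18  19 264] [299.6553 293.822 ]
```

View pics/crop1.png

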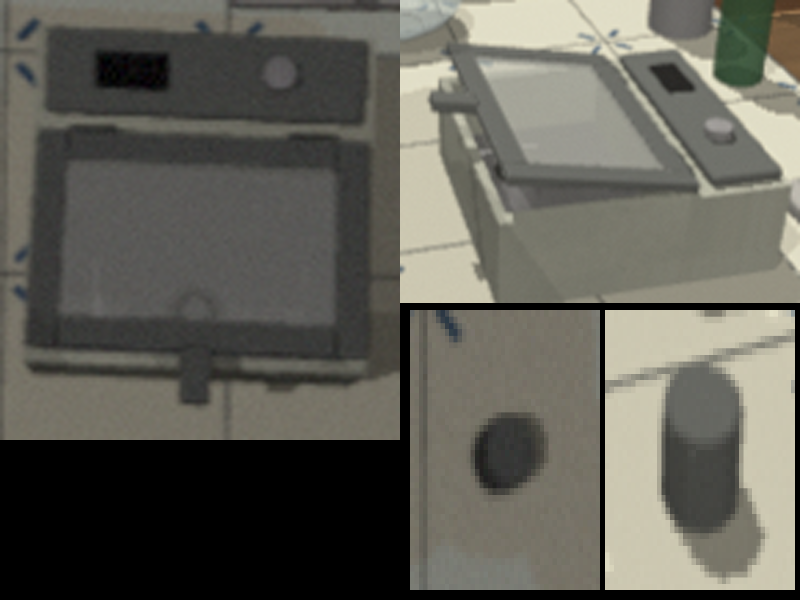

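Lid is already about 11° open; the tab gripping point is about (0.541, 0.032, 0.147). I'm going over it first.

Emit:
{"fn": "step_arm", "kwargs": {
  "deltas": "2.5 -2.1 0 0 1;2.5 -2.1 0 0 1;2.5 -2.1 0 0 1;2.5 -2.1 0 0 1;2.5 -2.1 0 0 1;2.5 -2.1 0 0 1;2.5 -2.1 0 0 1;2.5 -2.1 0 0 1;2.5 -2.1 0 0 1;2.5 -2.1 0 0 1",
  "newtons": 40
}}

```text
time: 0.93
tool_pos: [0.3803, -0.2634, 0.231]
ee_rot: [-3.081, -0.611, 0.0]
force: [0.4, -0.4, 0.0]
gripper_width: 1.002
```

Emit:
{"fn": "step_arm", "kwargs": {
  "deltas": "2.5 -2.1 0 0 1;2.5 -2.1 0 0 1;2.5 -2.1 0 0 1;2.5 -2.1 0 0 1;2.5 -2.1 0 0 1;2.5 -2.1 0 0 1;2.5 -2.1 0 0 1;2.5 -2.1 0 0 1;2.5 -2.1 0 0 1;2.5 -2.1 0 0 1"
}}

```text
time: 1.77
tool_pos: [0.5312, 0.0263, 0.2309]
ee_rot: [-3.081, -0.612, 0.001]
force: [0.7, -0.9, 0.8]
gripper_width: 1.002
```

Emit:
{"fn": "step_arm", "kwargs": {
  "deltas": "0 0 0 -7 1;0 0 0 -7 1;0 0 0 -7 1;0 0 0 -7 1;0 0 0 -7 1;0 0 0 -7 1;0 0 0 -7 1;0 0 0 -7 1;0 0 0 -7 1;0 0 0 -7 1"
}}

```text
time: 2.6
tool_pos: [0.5306, 0.0246, 0.2308]
ee_rot: [-2.166, -2.275, 0.001]
force: [0.1, 0.0, -0.1]
gripper_width: 1.005
```

Emit:
{"fn": "step_arm", "kwargs": {
  "deltas": "0 0 0 -7 1;0 0 0 -7 1;0 0 0 -7 1;0 0 0 -7 1;0 0 0 -7 1;0 0 0 -7 1;0 0 0 -7 1;0 0 0 -7 1;0 0 0 -7 1;0 0 0 -7 1"
}}

```text
time: 3.43
tool_pos: [0.5306, 0.0246, 0.2309]
ee_rot: [-0.47, -3.106, 0.0]
force: [-0.2, -0.2, 0.3]
gripper_width: 1.0
```

Emit:
{"fn": "step_arm", "kwargs": {
  "deltas": "0 0 0 -7 1;0 0 0 -7 1;0 0 0 -2 1;0 0 0 0 1"
}}

```text
time: 3.77
tool_pos: [0.5307, 0.0246, 0.2309]
ee_rot: [-0.04, -3.141, -0.0]
force: [0.5, 0.1, 1.1]
gripper_width: 1.001
```

Emit:
{"fn": "step_arm", "kwargs": {
  "deltas": "-0.8 0.8 0 0 1;0 0 3 0 1;0 0 3 0 1;0 0 3 0 1;0 0 1.3 0 1;0 0 0 0 1;0 0 0 0 0.2"
}}

```text
time: 4.35
tool_pos: [0.5389, 0.0323, 0.1286]
ee_rot: [-0.044, -3.141, -0.0]
force: [0.6, 0.7, 1.3]
gripper_width: 0.882
```

```bash
python3 -c "
from h import *
t=snap('top');s=snap('side')
o=np.hstack([cv2.resize(t['img'][110:230,190:340,::-1],(400,320)),cv2.resize(s['img'][100:220,200:350,::-1],(400,320))])
cv2.imwrite('pics/tab1.png',o)"
```

```text
(no output)
```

View pics/tab1.png

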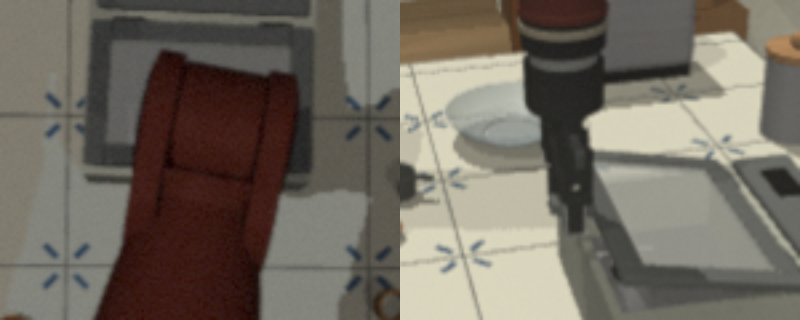

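The side view shows the fingers straddling the tab (near pixel (575,210) of the crop). Next is closing the jaws.

Emit:
{"fn": "step_arm", "kwargs": {
  "deltas": "0 0 0 0 -1;0 0 0 0 -1;0 0 0 0 -1;0 0 0 0 -1;0 0 0 0 -1;0 0 0 0 -1;0 0 0 0 -1;0 0 0 0 -1",
  "newtons": 40
}}

```text
time: 5.12
tool_pos: [0.5395, 0.0327, 0.1286]
ee_rot: [0.042, 3.14, 0.001]
force: [2.2, 5.0, 3.4]
gripper_width: 0.274
```

Emit:
{"fn": "step_arm", "kwargs": {
  "deltas": "-0.24 0 -1.02 0 -1;-0.28 0 -1.02 0 -1;-0.34 0 -1 0 -1;-0.38 0 -0.98 0 -1;-0.44 0 -0.96 0 -1;-0.48 0 -0.94 0 -1;0 0 0 0 -1"
}}

```text
time: 5.7
tool_pos: [0.5607, 0.032, 0.1879]
ee_rot: [-0.042, -3.141, -0.001]
force: [-1.7, 4.2, 1.0]
gripper_width: 0.27
```

Emit:
{"fn": "step_arm", "kwargs": {
  "deltas": "-0.53 0 -0.92 0 -1;-0.57 0 -0.88 0 -1;-0.62 0 -0.86 0 -1;-0.66 0 -0.82 0 -1;-0.7 0 -0.8 0 -1;-0.74 0 -0.74 0 -1;0 0 0 0 -1"
}}

```text
time: 6.28
tool_pos: [0.5988, 0.0308, 0.2375]
ee_rot: [-0.043, -3.14, -0.0]
force: [-1.2, 4.5, 1.3]
gripper_width: 0.273
```

Emit:
{"fn": "step_arm", "kwargs": {
  "deltas": "-0.77 0 -0.71 0 -1;-0.81 0 -0.68 0 -1;-0.84 0 -0.64 0 -1;-0.88 0 -0.59 0 -1;-0.9 0 -0.55 0 -1;-0.93 0 -0.5 0 -1;0 0 0 0 -1"
}}

```text
time: 6.87
tool_pos: [0.6503, 0.0292, 0.2738]
ee_rot: [-0.043, -3.14, 0.0]
force: [0.7, 2.3, -0.4]
gripper_width: 0.271
```

Emit:
{"fn": "step_arm", "kwargs": {
  "deltas": "-0.95 0 -0.46 0 -1;-0.97 0 -0.41 0 -1;-1.05 0 -0.38 0 -1;-1.05 0 -0.33 0 -1;0 0 0 0 -1;0 0 0 0 -1"
}}

```text
time: 7.37
tool_pos: [0.6904, 0.0279, 0.2894]
ee_rot: [0.043, 3.141, -0.001]
force: [2.2, 1.3, -5.3]
gripper_width: 0.271
```

```bash
python3 -c "
from h import *
import pickle
C={n:snap(n,n+'1') for n in('top','side')};pickle.dump(C,open('c1.pkl','wb'))"
```

```text
(no output)
```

View pics/side1.png

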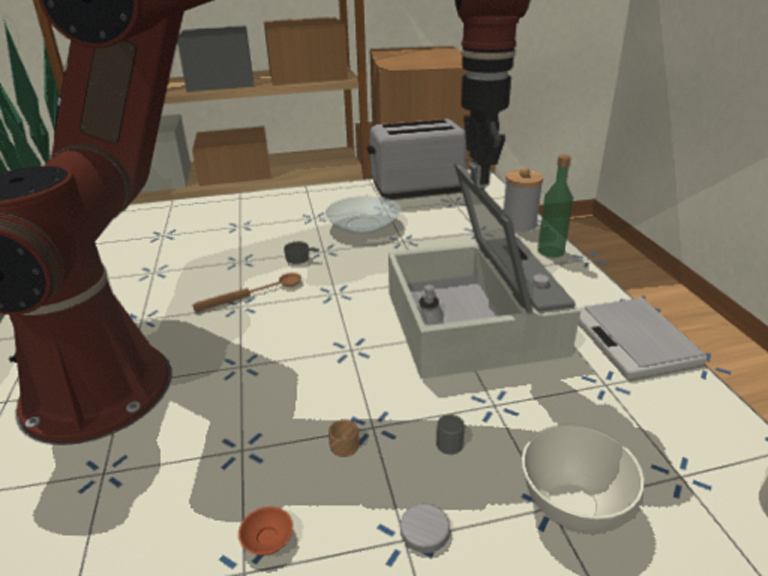

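The lid is up at about 73° by the arc, and the spindle is visible at (430,293). I'll release it and withdraw upwards.

Emit:
{"fn": "step_arm", "kwargs": {
  "deltas": "0 0 0 0 0;0 0 0 0 0.6;0 0 0 0 0.8;0 0 0 0 0.8;0 0 -2 0 0.8;0 0 -3 0 0.8;0 0 -3 0 0.8;2 0 -2 0 0.8;4 0 0 0 0.8;4 0 0 0 0.8"
}}

```text
time: 8.3
tool_pos: [0.609, 0.0298, 0.392]
ee_rot: [0.043, 3.139, -0.001]
force: [-0.2, -0.4, 1.7]
gripper_width: 0.9
```

```bash
python3 -c "
from h import *
import pickle
np.set_printoptions(precision=4,suppress=True)
C={n:snap(n,n+'2') for n in('top','side')};pickle.dump(C,open('c2.pkl','wb'))
P=np.array([(.5395,.1476),(.5607,.2069),(.5988,.2565),(.6503,.2928),(.6904,.3084)])
A=np.c_[2*P,np.ones(5)];q=np.linalg.lstsq(A,(P**2).sum(1),rcond=None)[0];print('circ',q[:2],np.sqrt(q[2]+q[:2]@q[:2]))
a=2*P[:,0];
"
```

```text
circ [0.7436 0.1069] 0.2082337922167148
```

View pics/side2.png

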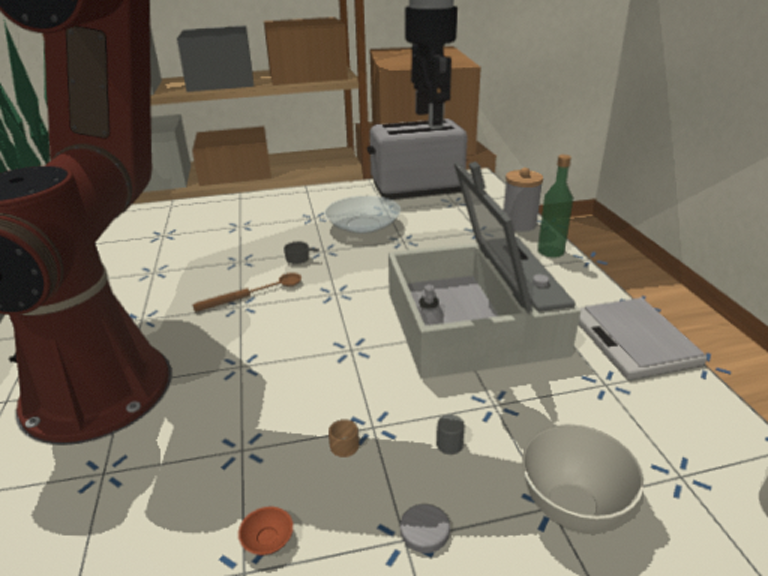

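```bash
python3 -c "
from h import *
import pickle
np.set_printoptions(precision=4,suppress=True)
C=pickle.load(open('c2.pkl','rb'));t,s=C['top'],C['side']
print('side top',plane(s,[[301.1,282.1]],.044),'bot',plane(s,[[300,298.1]],0))
T=pickle.load(open('c0.pkl','rb'))['top']
print('top cam, mid-height',plane(T,[[347.3,179.8]],.03))
for c in(T,s):
  # silhouette of cap predicted at estimate vs dark mask
  g=cv2.cvtColor(c['img'],cv2.COLOR_RGB2GRAY);
  p=plane(T,[[347.3,179.8]],.03)[0];u=proj(c,[p[0],p[1],.022])[0].astype(int)
  w=20;m=(g[u[1]-w:u[1]+w,u[0]-w:u[0]+w]<88).astype('uint8');n,l,st,ce=cv2.connectedComponentsWithStats(m);i=l[w,w];ys,xs=np.where(l==i)
  print('mask',st[i],ce[i]+u-w)
  a=np.arange(0,2*np.pi,np.pi/6)+np.pi/12;r=.0207
  B=np.array([[p[0]+r*np.cos(k),p[1]+r*np.sin(k),z] for k in a for z in(0,.044)])
  h=cv2.convexHull(proj(c,B).astype('float32'));M=cv2.moments(h);print('pred centroid',M['m10']/M['m00'],M['m01']/M['m00'],cv2.contourArea(h),cv2.boundingRect(h)-np.array([u[0]-w,u[1]-w,0,0]))
print('spindle tip side',plane(s,np.array([[431,288]])/1.5,.096))
"
```

```text
side top [[ 0.5546 -0.2633  0.044 ]] bot [[ 0.5524 -0.2685  0.    ]]
top cam, mid-height [[ 0.5559 -0.2616  0.03  ]]
mask [ 13  14  17  13 175] [347.     179.7829]
pred centroid 346.8565989483743 179.98073884661244 146.96083899354562 [13 13 16 14]
mask [ 11  11  18  24 372] [299.836  290.3011]
pred centroid 300.96057187122017 288.59453521924496 461.7336562653072 [11  6 20 29]
spindle tip side [[0.6066 0.0191 0.096 ]]
```

Emit:
{"fn": "step_arm", "kwargs": {
  "deltas": "0.6 -3.7 -0 0 1;0.6 -3.7 0 0 1;0.6 -3.7 0 0 1;0.6 -3.7 0 0 1;0.6 -3.7 0 0 1;0.6 -3.7 2 0 1;0.6 -3.7 3 0 1;0.5 -3.7 4 0 1;0 0 4 0 1;0 0 4 0 1"
}}

```text
time: 9.23
tool_pos: [0.5557, -0.2524, 0.2347]
ee_rot: [0.047, 3.139, -0.002]
force: [1.5, 0.3, -0.1]
gripper_width: 0.999
```

Emit:
{"fn": "step_arm", "kwargs": {
  "deltas": "0 0 4 0 1;0 0 4 0 1;0 0 2 0 1;0 0 0 0 1"
}}

```text
time: 9.57
tool_pos: [0.5534, -0.2484, 0.13]
ee_rot: [-0.043, -3.135, -0.007]
force: [-0.4, 0.2, -0.8]
gripper_width: 1.001
```

```bash
python3 -c "
from h import *
import pickle
np.set_printoptions(precision=4,suppress=True)
C={n:snap(n) for n in('top','side')};pickle.dump(C,open('c3.pkl','wb'))
t,s=C['top'],C['side']
o=np.hstack([cv2.resize(t['img'][80:230,200:350,::-1],(400,400),interpolation=cv2.INTER_CUBIC),cv2.resize(s['img'][170:320,250:400,::-1],(400,400),interpolation=cv2.INTER_CUBIC)])
cv2.imwrite('pics/c3.png',o);print(sensors.get_obs()['tool_pos'])"
```

```text
[ 0.5559 -0.2501  0.1362]
```

View pics/c3.png

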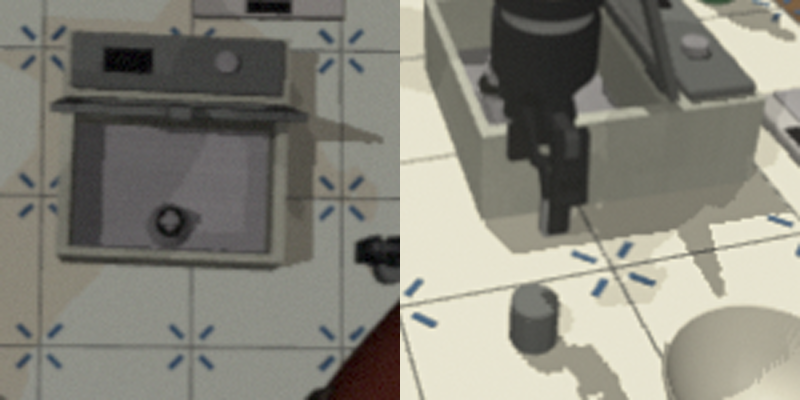

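```bash
python3 -c "
from h import *
import pickle
np.set_printoptions(precision=4,suppress=True)
C=pickle.load(open('c3.pkl','rb'));t=C['top'];s=pickle.load(open('c2.pkl','rb'))['side']
print('tip top plane',plane(t,[[263.4,161.8]],.096),tri(t,[[263.4,161.8]],s,np.array([[431,287]])/1.5))
print('well rim corners z.1',plane(t,np.array([[60,260],[280,265],[285,110],[72,110]])*.375+[200-.3,80-.3],.1))
print('deck z.112',plane(t,np.array([[72,30],[287,38],[283,95],[68,90]])*.375+[200-.3,80-.3],.112))
g=cv2.cvtColor(t['img'],cv2.COLOR_RGB2GRAY)
print(g[154:170,254:274])
print('cap side',plane(C['side'],np.array([[535,298]])*.375-[150,0]+[249.7,169.7],.044))
o=sensors.get_obs();print(o['tool_pos'],R.from_rotvec(o['ee_rot']).as_matrix())
"
```

```text
tip top plane [[0.6067 0.0315 0.096 ]] (array([0.6089, 0.0311, 0.0903]), np.float64(0.002785410653898194))
well rim corners z.1 [[ 0.5545  0.1657  0.1   ]
 [ 0.5503 -0.1036  0.1   ]
 [ 0.7428 -0.1101  0.1   ]
 [ 0.7404  0.153   0.1   ]]
deck z.112 [[ 0.8365  0.1532  0.112 ]
 [ 0.8292 -0.1109  0.112 ]
 [ 0.7581 -0.1059  0.112 ]
 [ 0.7619  0.1573  0.112 ]]
[[ 95  94  95  94  95  95  96  95  97  98 104 104 106 107 104 106 105 105
  105 108]
 [ 95  95  94  94  95  97  94  89  95  98 103 105 105 108 107 108 107 110
  107 106]
 [ 97  93  98  94  97  96  88  75  74  80  75  87 101 103 109 108 107 113
  109 108]
 [ 98  95  94  94  87  80  68  58  54  46  50  60  69  82  96 105 105 108
  109 108]
 [ 95  95  95  87  73  61  51  42  34  39  31  30  31  48  64  79  85  97
  105 107]
 [ 98  95  87  78  65  52  28  25  55  70  66  48  22  25  46  54  68  75
   85  94]
 [ 94  94  84  69  61  42  22  41  71  85  80  66  41  21  37  47  57  71
   74  77]
 [ 96  89  77  70  60  34  48  71  85  90  89  82  69  33  33  40  50  64
   70  71]
 [ 92  82  73  70  51  45  69  87  93  92  90  87  75  39  21  35  49  58
   69  66]
 [ 89  83  71  72  49  38  65  82  87  89  88  79  68  39  22  37  50  57
   65  74]
 [ 89  78  76  71  49  24  39  50  68  78  74  60  42  28  28  41  48  58
   70  86]
 [ 88  81  75  72  59  28  19  36  65  79  70  50  24  19  36  45  53  60
   71  89]
 [ 96  80  76  74  62  43  20  20  38  54  43  27  14  28  44  51  52  57
   77  96]
 [ 93  89  76  72  75  62  41  24  24  30  24  25  21  38  54  50  51  71
   93  98]
 [ 97  93  79  78  76  72  65  50  37  30  30  35  35  46  46  49  59  81
   97  95]
 [ 96  97  89  79  73  77  71  66  67  62  64  58  54  50  50  49  72  89
   99  95]]
cap side [[ 0.5536 -0.261   0.044 ]]
[ 0.5559 -0.2501  0.1362] [[-0.9996  0.027   0.0001]
 [ 0.027   0.9996 -0.0002]
 [-0.0001 -0.0002 -1.    ]]
```

```bash
python3 -c "
from h import *
import pickle
np.set_printoptions(precision=4,suppress=True)
C=pickle.load(open('c3.pkl','rb'));t=C['top']
print(plane(t,[[263.3,162.1]],.08),plane(t,[[263.7,162.6]],.065))
g=cv2.cvtColor(t['img'],cv2.COLOR_RGB2GRAY)[150:175,250:278]
# black ring: dark pixels, ellipse fit of hull
m=(g<46).astype('uint8');p=np.argwhere(m)[:,::-1].astype('float32');h=cv2.convexHull(p);e=cv2.fitEllipse(h);print(e)
print(plane(t,[np.array(e[0])+[250,150]],.065))
"
```

```text
[[0.6081 0.0314 0.08  ]] [[0.6086 0.0296 0.065 ]]
((13.72154426574707, 12.926188468933105), (10.891563415527344, 11.368230819702148), 101.85194396972656)
[[0.6075 0.0295 0.065 ]]
```

Emit:
{"fn": "step_arm", "kwargs": {
  "deltas": "0.15 -1.2 0 0 1;0 0 3 0 1;0 0 3 0 1;0 0 3 0 1;0 0 3.3 0 1;0 0 0.5 0 1;0 0 0 0 1"
}}

```text
time: 10.25
tool_pos: [0.5534, -0.2624, 0.0074]
ee_rot: [-0.043, -3.14, -0.001]
force: [0.4, -0.1, 0.5]
gripper_width: 0.999
```

Emit:
{"fn": "step_arm", "kwargs": {
  "deltas": "0 0 0 0 -1;0 0 0 0 -1;0 0 0 0 -1;0 0 0 0 -1;0 0 0 0 -1;0 0 0 0 -1;0 0 0 0 -1",
  "newtons": 60
}}

```text
time: 10.83
tool_pos: [0.5552, -0.263, 0.01]
ee_rot: [0.042, 3.138, -0.004]
force: [-0.9, -0.2, 8.9]
gripper_width: 0.455
```

Emit:
{"fn": "step_arm", "kwargs": {
  "deltas": "0 0 0 0 -1;0 0 -1 0 -1;0 0 -3 0 -1;0 0 -4 0 -1;0 0 -4 0 -1;0 0 -4 0 -1;0 0 -2 0 -1;0 0 0 0 -1"
}}

```text
time: 11.5
tool_pos: [0.556, -0.2635, 0.1952]
ee_rot: [0.042, 3.133, -0.009]
force: [0.4, -0.2, -0.4]
gripper_width: 0.457
```

```bash
python3 -c "
from h import *
import pickle
np.set_printoptions(precision=4,suppress=True)
s=snap('side');pickle.dump(s,open('c4.pkl','wb'));o=sensors.get_obs();p=o['tool_pos'];print(p,o['gripper_width'],o['force'])
u=proj(s,p)[0];print(u);x,y=(u-[40,60]).astype(int);print('crop origin',x,y)
cv2.imwrite('pics/c4.png',cv2.resize(s['img'][y:y+90,x:x+80,::-1],(480,540),interpolation=cv2.INTER_CUBIC))"
```

```text
[ 0.5552 -0.263   0.1918] 0.4542973213898819 [-0.5524 -0.0648 -1.0795]
[304.6759 227.6769]
crop origin 264 167
```

View pics/c4.png

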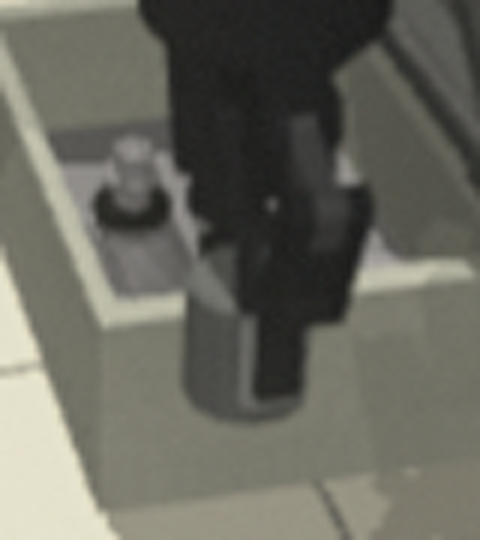

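```bash
python3 -c "
from h import *
import pickle
np.set_printoptions(precision=2,suppress=True)
s=pickle.load(open('c4.pkl','rb'))
for p in((.607,.030,.096),(.610,.030,.096),(.607,.033,.096),(.607,.03,.065)):print(p,proj(s,p))
a=np.arange(0,6.28,.1)
for cx in(.5552,):
  for z in (.182,.182+.044):
    q=proj(s,np.array([[cx+.0203*np.cos(k),-.263+.0203*np.sin(k),z] for k in a]));print(z,q.min(0),q.max(0))
q=proj(s,np.array([[.607+.019*np.cos(k),.03+.019*np.sin(k),.065] for k in a]));print('ring',q.min(0),q.max(0))
q=proj(s,np.array([[.607+.004*np.cos(k),.03+.004*np.sin(k),.096] for k in a]));print('tip',q.min(0),q.max(0))
g=cv2.cvtColor(s['img'],cv2.COLOR_RGB2GRAY);
print(g[185:210,276:298])
print(g[222:240,290:320])
"
```

```text
(0.607, 0.03, 0.096) [[286.33 189.96]]
(0.61, 0.03, 0.096) [[287.38 189.81]]
(0.607, 0.033, 0.096) [[286.02 189.41]]
(0.607, 0.03, 0.065) [[286.1  199.36]]
0.182 [294.08 225.44] [314.82 238.18]
0.22599999999999998 [294.84 207.36] [316.28 219.66]
ring [279.32 195.73] [292.89 203.11]
tip [284.88 189.2 ] [287.78 190.72]
[[115 116 115 113 112 114 113 114 114 113 111 113 112 113 113 104  67  39
   39  38  36  37]
 [114 114 115 114 114 113 113 114 111 109 107 107 106 105 104  93  64  39
   38  40  36  37]
 [111 110 107 108 107 104 103 102 100  95  93  93  93  91  90  83  58  36
   36  38  37  38]
 [100  98  95  94  93  90  88  88  86  88  88  86  86  86  86  83  61  38
   38  38  39  36]
 [ 89  86  89  87  87  87  86  88  93 102 100  94  88  86  85  85  64  40
   36  38  39  38]
 [ 88  86  87  87  88  86  90 106 118 128 127 118 113  93  86  84  68  38
   38  37  35  38]
 [ 87  87  88  87  87  87  94 120 134 137 141 130 129 101  89  85  70  41
   34  39  38  37]
 [ 87  88  87  88  87  88  94 112 127 139 145 133 123 109 117 113  87  49
   38  36  35  38]
 [ 89  89  89  89  89  96 110 101 115
[... 3095 characters left out ...]
 78  83  95 100  93  81
   80  78  78  78  80  84 102 122 123 121 120 121]
 [124 123 122 123 125 120 109  96  88  78  78  79  81  80  85  85  87  82
   80  77  75  76  87 103 115 121 122 122 120 119]
 [125 124 123 122 124 123 122 117 107  98  86  84  82  78  79  77  75  72
   75  79  83  92 107 118 121 122 122 121 119 121]
 [124 123 124 124 124 123 123 122 121 115 107 106 101  98  96  93  90  98
  101 105 109 116 121 121 122 122 121 120 120 121]
 [123 123 122 123 123 123 123 123 124 123 122 122 119 116 115 114 113 116
  119 120 123 122 122 119 121 121 121 120 120 120]
 [123 122 124 123 125 123 123 122 124 123 123 122 122 122 122 121 121 121
  123 121 121 122 121 120 119 120 119 119 118 120]]
```

Emit:
{"fn": "step_arm", "kwargs": {
  "deltas": "-0.43 2.9 0 0 -1;-0.43 2.9 0 0 -1;-0.43 2.9 0 0 -1;-0.43 2.9 0 0 -1;-0.43 2.9 0 0 -1;-0.43 2.9 0 0 -1;-0.43 2.9 0 0 -1;-0.43 2.9 0 0 -1;-0.43 2.9 0 0 -1;-0.43 2.9 0 0 -1"
}}

```text
time: 12.38
tool_pos: [0.604, 0.0284, 0.1863]
ee_rot: [-0.043, -3.14, -0.0]
force: [0.7, 0.7, -1.2]
gripper_width: 0.455
```

Emit:
{"fn": "step_arm", "kwargs": {
  "deltas": "0 0.3 0 0 -1;0 0 2 0 -1;0 0 2 0 -1;0 0 2 0 -1;0 0 1 0 -1;0 0 0 0 -1;0 0 0 0 -1"
}}

```text
time: 12.97
tool_pos: [0.6041, 0.0296, 0.1171]
ee_rot: [-0.043, -3.14, -0.0]
force: [1.0, -0.1, -0.3]
gripper_width: 0.451
```

```bash
python3 -c "
from h import *
import pickle
np.set_printoptions(precision=4,suppress=True)
s=snap('side');pickle.dump(s,open('c5.pkl','wb'));o=sensors.get_obs();p=o['tool_pos'];print(p,o['gripper_width'],o['force'],o['ee_rot'])
x,y=246,120;print(proj(s,p))
cv2.imwrite('pics/c5.png',cv2.resize(s['img'][y:y+100,x:x+110,::-1],(660,600),interpolation=cv2.INTER_CUBIC))"
```

```text
[0.6049 0.0295 0.1182] 0.4564495732033626 [ 0.0841 -0.5837 -0.1691] [ 0.043   3.1409 -0.0003]
[[285.8125 183.2368]]
```

View pics/c5.png

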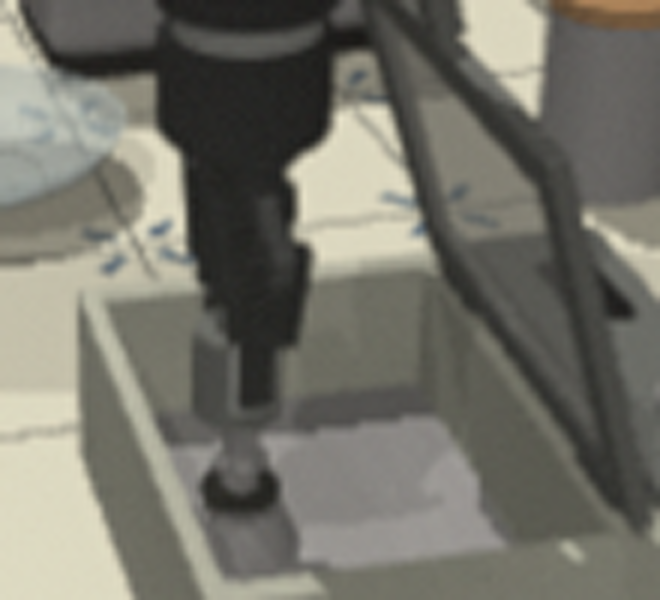

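The cap sits directly over the spindle: cap centre column about 237 in the crop, spindle about 240, so I shift +1 mm in x. Then I lower it while watching force.

Emit:
{"fn": "step_arm", "kwargs": {
  "deltas": "-0.1 0 0.5 0 -1;0 0 0.5 0 -1;0 0 0.5 0 -1;0 0 0.5 0 -1;0 0 0.5 0 -1;0 0 0 0 -1;0 0 0 0 -1",
  "newtons": 90
}}

```text
time: 13.6
tool_pos: [0.6058, 0.0298, 0.0924]
ee_rot: [0.042, 3.141, -0.0]
force: [0.1, 0.1, -0.7]
gripper_width: 0.451
```

Emit:
{"fn": "step_arm", "kwargs": {
  "deltas": "0 0 0.3 0 -1;0 0 0.2 0 -1;0 0 0 0 -1"
}}

```text
time: 13.85
tool_pos: [0.607, 0.03, 0.0893]
ee_rot: [0.042, 3.138, 0.0]
force: [0.3, 2.9, 8.0]
gripper_width: 0.452
```

Emit:
{"fn": "step_arm", "kwargs": {
  "deltas": "0 0 0.2 0 -1;0 0 0.2 0 -1;0 0 0 0 -1"
}}

```text
time: 14.1
tool_pos: [0.6065, 0.0301, 0.0842]
ee_rot: [0.042, 3.139, 0.001]
force: [2.7, 2.8, 1.6]
gripper_width: 0.451
```

The click has passed: upward force went from 8 N to 1.6 N. Next is going on down to the ring.

Emit:
{"fn": "step_arm", "kwargs": {
  "deltas": "-0.05 0.05 0.3 0 -1;0 0 0.3 0 -1;0 0 0.3 0 -1;0 0 0 0 -1;0 0 0 0 -1"
}}

```text
time: 14.52
tool_pos: [0.6058, 0.0301, 0.0741]
ee_rot: [-0.043, -3.14, 0.0]
force: [-0.6, -0.5, 1.5]
gripper_width: 0.451
```

Emit:
{"fn": "step_arm", "kwargs": {
  "deltas": "0 0 0.2 0 -1;0 0 0 0 -1;0 0 0 0 -1"
}}

```text
time: 14.77
tool_pos: [0.606, 0.0301, 0.0726]
ee_rot: [-0.043, -3.141, 0.001]
force: [-2.7, -1.1, 4.2]
gripper_width: 0.451
```

Emit:
{"fn": "step_arm", "kwargs": {
  "deltas": "0 0 0.2 0 -1;0 0 0 0 -1;0 0 0 0 -1"
}}

```text
time: 15.02
tool_pos: [0.6063, 0.0301, 0.0711]
ee_rot: [0.043, 3.141, -0.001]
force: [-3.4, -0.5, 8.1]
gripper_width: 0.451
```

Emit:
{"fn": "step_arm", "kwargs": {
  "deltas": "0.05 0 0.1 0 -1;0 0 0.1 0 -1;0 0 0 0 -1;0 0 0 0 -1"
}}

```text
time: 15.35
tool_pos: [0.6064, 0.0301, 0.071]
ee_rot: [0.042, 3.139, -0.001]
force: [-7.5, 1.1, 20.4]
gripper_width: 0.453
```

Emit:
{"fn": "step_arm", "kwargs": {
  "deltas": "0.05 0 0 0 -1;0 0 0 0 -1;0 0 0 0 -1;0 0 0 0 -1;0 0 0 0 -1;0 0 0 0 -1"
}}

```text
time: 15.85
tool_pos: [0.6063, 0.0301, 0.071]
ee_rot: [0.042, 3.138, -0.001]
force: [-6.3, 0.3, 18.1]
gripper_width: 0.453
```

```bash
python3 -c "
from h import *
np.set_printoptions(precision=4,suppress=True)
s=snap('side');o=sensors.get_obs();p=o['tool_pos'];print(p,o['gripper_width'],o['force'],o['wrist_torque'],o['qd'])
x,y=246,90
cv2.imwrite('pics/c6.png',cv2.resize(s['img'][y:y+130,x:x+143,::-1],(660,600),interpolation=cv2.INTER_CUBIC))"
```

```text
[0.6063 0.0301 0.071 ] 0.45275293014075074 [-5.372   0.5583 18.6887] [0.1183 1.2046 0.0077] [-0.0003  0.0009 -0.     -0.0009  0.0009  0.0006]
```

View pics/c6.png

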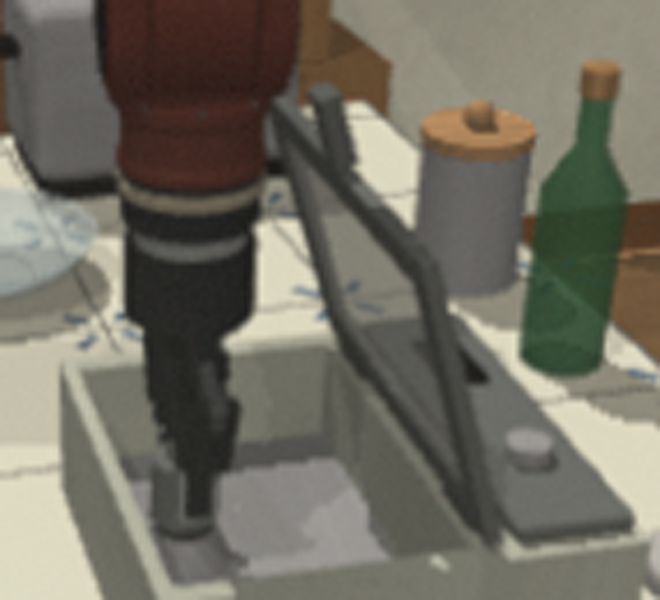

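```bash
python3 -c "
from h import *
s=snap('side')
for d in(65,70,75,80,85):
  a=np.radians(d);print(d,proj(s,[.7436-.228*np.cos(a),.027,.106+.228*np.sin(a)])*[1,1])
print('seen tab tip',(325/660*143+246,90/600*130+90))"
```

```text
65 [[304.06522557 113.87394563]]
70 [[311.26073204 110.24389843]]
75 [[318.64282232 107.2298532 ]]
80 [[326.13152923 104.86289559]]
85 [[333.64602824 103.16483114]]
seen tab tip (316.4166666666667, 109.5)
```

Side image puts the lid at about 73 to 74°. I'm handing the job in.

```bash
python3 -c "
from h import *
print(manip.job_done());o=sensors.get_obs();print(o['time'],o['tool_pos'],o['force'])"
```

```text
the job is handed in; nothing more can be done
None
the job is handed in; nothing more can be done
```

I raised the lid by its tab, released it, and pressed the cap onto the spindle past the click and down to the ring's stop. I handed the job in at about 16 s with the cap still gripped and pressed.

- **Lid:** it stands at about 73–75°. The arc the gripper followed gave 75°, and the last side image gave 73–74°. It did not visibly move after I let go.
- **Click:** the upward force rose to 8 N at the balls, then fell to 1.6 N as the cap passed them. I expected about 12 N, but readings came only at the end of each move, so I probably missed the peak.
- **Ring:** the force rose from about 1.5 N to 8 N over roughly 3 mm of travel. It then jumped to about 19 N with the tool no longer descending, which matches the 4 mm stop.
- **End state:** the tool was at rest at z = 0.071 m, with the cap upright in the last picture.
- **Sideways force:** about 5 N along x remained at the end. I corrected for it twice by 0.5 mm and it did not clear completely.
- **Other objects:** none was touched as far as I could see, but I did not measure their positions again. Centring on the spindle was also not measured at the end; I relied on the cap having dropped over the spindle.

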